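Fence the insert and set the clip nut

TASK

Stand the straightedge on the plate of the clip stand, flush against the free long edge of the steel insert (the edge away from the backstop) so that it spans that whole edge, and let go of it. Then screw the stand's knurled clamp nut clockwise until it bottoms out, back it off a quarter turn, and finish with the gripper still holding the nut there, without letting go. The straightedge must still be flush at the end, and the other things on the bench stay where they are.

Things in the scene. Friction and masses are not known exactly. Their poses are not given: they have to be found in the camera images.
- straightedge_mid (a point): Centre (half-way up) of the loose steel straightedge, 0.3 kg, standing upright: a bar 160 mm long (its x), 14 thick (y), 18 high (z up), with a black rib grip centred on top, 80 long, 10 thick, 19 high (lower 1 mm sunk in the bar); 36 mm high in all, this point 18 mm above the underside. Both long faces are alike. Take it by the rib, across y.
- straightedge: The same straightedge, origin at the centre of its underside, same axes.
- insert_edge (a point): Middle of the foot of the insert's free long edge, on the plate's top (10 mm above the bench). y runs along the edge, x points into the insert (to the backstop), z up. The insert, clamped fast, is 90 mm long (y), 56 wide (x), 10 high; its edge face is the plane x = 0, y -45 to 45 mm. A straightedge standing flush and centred has its centre at x = -7, z = 18 mm.
- stand: The fixed clip stand, origin under it; axes as insert_edge, which lies at (-28, -40, 10) mm. Grey anodised plate x -75 to 85, y -130 to 130, 10 mm thick, bare along the insert's free edge. A backstop (top 24 mm above the bench) stands along the insert's other long edge; a steel spring leaf (top 23 mm) runs from under the nut onto the insert, staying over 30 mm from the free edge.
- nut_mid (a point): Centre of the knurled steel clamp nut, an upright cylinder 36 mm across and 30 high, at (58, 135) mm in x, y from insert_edge; z up is its axis. Home, its underside is 24 mm above the bench, the spring leaf (top 23 mm) just under it: keep fingertips 26 mm or more above the bench. A 14 mm stud rises through it to 66 mm. A dark dot on its top shows its turn.
- clamp_turn (a joint): Turn of the clamp nut in rad, growing clockwise seen from above as it screws down (2.5 mm per turn). 6.0 is bottomed out: it turns no farther. Starts 1.6 to 3.2 rad short of that. Light friction (about 0.06 N m) keeps it where it is left.
- clamp_nut: The clamp nut's washer with the nut on it, origin on the axis at the nut's underside; does not turn.
- loupe_a: red plastic loupe, a small upright cone-like cup, 38 mm across, 30 mm tall; bystander; origin at the centre of its underside
- loupe_b: second red plastic loupe, same size; bystander; origin at the centre of its underside
- bushing: bronze bushing standing on end, 32 mm outside diameter, 28 mm tall; bystander; origin at the centre of its underside
- jar: sealed amber jar, 54 mm diameter, 55 mm tall; bystander; origin at the centre of its underside
- stick_holder: lacquered wooden block 80 x 130 x 50 mm with polishing sticks standing to about 140 mm; bystander; origin at the centre of its underside
- felt_bob: grey felt bob, 44 mm across, 35 mm tall; bystander; origin at the centre of its underside
- brush: bench brush lying flat; bystander
Things that resemble listed ones, but are neither listed nor needed, are in the scene too. What is shaped like the straightedge but blue or red is not meant.

How it is judged:
On the way, in this order (a step that is already met when the one before it is completed fails the run):
1. the straightedge stands on the plate flush against the insert's free edge, spanning it, and is let go (x of straightedge_mid in the frame of insert_edge between -0.0095 and -0.004 m and y of straightedge_mid in the frame of insert_edge between -0.035 and 0.035 m and z of straightedge_mid in the frame of insert_edge between 0.014 and 0.0215 m and angle between the x axis of straightedge_mid and the y axis of insert_edge, either way round below 0.035 rad and angle between straightedge_mid's own z axis and vertical below 0.06 rad and contact force between the fingers and straightedge below 0.2 N), for 0.2 s.
2. the clamp nut is bottomed out, with the straightedge still flush (all of step 1 and value of joint clamp_turn above 5.93 rad), for 0.1 s.
At the end, for the whole second after the job is handed in: After the straightedge was laid and the nut bottomed out, the nut stands still a quarter turn back (15 degrees either way), gripped with over 3 N. The straightedge, untouched, stands on the plate within 2.5 mm and 2 degrees of flush, centred on the edge within 35 mm (all of step 1 and value of joint clamp_turn between 4.169 and 4.689 rad and velocity of joint clamp_turn between -0.1 and 0.1 rad/s and contact force between the fingers and clamp_nut above 3 N); the arm keeps its last pose, push and grip.
It fails at once if a bystander is moved more than 30 mm (distance of any of loupe_a, loupe_b, bushing, jar, stick_holder, felt_bob, brush from where it was at the start of the episode above 0.03 m).
It also fails if it takes over 61 s, if anything falls off the work surface, if the arm or the gripper's body presses on something with over 40 N, if the wrist force passes 120 N, or if a joint passes its speed limit or range.

ROBOT

A 6-joint arm with a two-finger parallel gripper is mounted at the origin on the work surface. World frame = base frame: x ahead of the robot, y to its left, z up, the work surface at z = 0. Lengths are in m, angles in rad, forces in N, time in s.
With the tool pointing down it reaches from about 0.25 to 0.775 m from the base axis. Payload 4 kg.
Tool frame: the origin (TCP) lies at the very end of the fingers, on their centre line; the grasp point (between the pads) lies tcp_to_grasp behind it (tcp_to_grasp is the distance from the TCP to the grasp point, in m); y points along the fingers, x is the direction in which the jaws open and shut, and the axes are right-handed (so a half turn about y gives the same grasp; the last joint's range is limited). The gripper opens to 85 mm and grips with 20 to 120 N. Pads are 22 mm wide; open, the fingers measure 114 mm over their backs; the gripper's body (76 mm by 85 mm) begins 54 mm behind the grasp point. The pads swing forward as they close: fully open they stand 13 mm farther back than shut.
Start: joints at [-1.432, 0.087, 1.371, -0, 1.684, -0.103], TCP at [0.132, -0.534, 0.231] pointing down, gripper open.
Joint ranges: [-3.1, 3.1], [-0.76, 2.03], [0.27, 2.55], [-1.08, 4.22], [0.17, 2.65], [-2.57, 2.57]. Speed limits (rad/s): [2.79, 2.79, 3.14, 3.14, 3.14, 3.14].

INTERFACE

Orientations are given as a unit quaternion [x, y, z, w].
In Python, from rig import * gives the robot as it stands.
- The arm moves only by the tool jog_arm, never from a script. Its argument "moves" is one flat list of numbers, 7 for each row, row after row: the shift along the tool's x, y, z in m, then the turn, a rotation vector about the tool's x, y, z in degrees, then the closure, from 0 (fully open) to 1 (shut). A call has exactly 8 rows; each row is the pose to reach, as a shift and turn from the pose commanded when the call began, along the tool's axes at that moment; what a row does not reach only later rows make up. A row lasts 1/8 s, in which the tool goes at most 62.5 mm and 10.7 degrees, less where a joint would pass 70% of its speed; a pose out of reach is approached as far as the arm can. A call with a gripper value outside its range is refused whole. The fingers move at their own pace and stop on an object; "force" is the grip in N (left out, the last holds). Time passes only in rows, so rows that repeat a pose let the fingers close, or fill a call up. It gives the time, the measured TCP pose, the force and the opening at its end, in the units of the state.
- state(): the state, without advancing time (a new reading comes with each control period).
- camera(name): name is "scene" or "side" or "wrist"; returns a dict with "pixels" (384x512x3 uint8, red, green, blue), "z_map" (384x512 float32, m along the optical axis (not along the pixel's ray), 0 where there is no reading), "fx", "fy", "cx", "cy" (pixels), "extrinsics" (4x4, takes a point from camera to world coordinates). Camera axes: x right, y down, z forward; pixel columns grow to the right and rows downward; lengths in m; the calibration is good to about 2 mm. The wrist camera is an equidistant fisheye: a pixel r from the principal point sees the ray r / f radians off the axis. A picture is of the moment at which its call begins.
- job_done(): hands the job in, once; it reports no verdict.
The state is a dict: "time_s": time; "joint_positions": joint angles; "joint_velocities": joint speeds; "joint_torque": joint torques, N m; "position": TCP position; "orientation": TCP orientation; "force": force on the tool from outside, world axes, zero at the start; "wrist_torque": the same for the moment, N m; "finger_gap": finger opening in m.
Only numpy, scipy, OpenCV 4.12 (cv2) and the standard library are available. Lean on these libraries where they do the work, as an engineer would, in place of code of your own. Each camera call takes 0.05 s, during which the arm holds its last target.

## Working session

There is one attempt and no reset: what is moved stays moved. The work goes in short steps, Python scripts to look and compute and a tool call to move; the robot and the scene stay as the last step left them, time stands still between calls to the robot, and variables do not carry over. Pictures are saved under pics/ and viewed, and the job is handed in when it is done.

Besides the shell and the picture viewer there is one more tool, called after "Call:" by a JSON object that holds its "name" and its "arguments". jog_arm: Moves the arm, as the interface text tells. Its arguments: {"type":"object","properties":{"moves":{"type":"array"},"force":{"type":"number"}},"required":["moves"]}

```bash
ls; mkdir -p pics; python3 - <<'E'
from rig import *
import cv2,pickle
s=state();print(s)
d={}
for n in ("scene","side","wrist"):
    c=camera(n);d[n]=c
    cv2.imwrite(f"pics/{n}0.png",c["pixels"][:,:,::-1]);print(n,c["fx"],c["fy"],c["cx"],c["cy"],c["extrinsics"].round(4).tolist() if hasattr(c["extrinsics"],"round") else c["extrinsics"])
pickle.dump((s,d),open("d0.pkl","wb"))
E
```

```text
pics
{'time_s': 0.0, 'joint_positions': array([-1.43207664e+00,  8.79819589e-02,  1.37226795e+00,  2.68998794e-05,
        1.68360946e+00, -1.03108316e-01]), 'joint_velocities': array([ 0.00098873, -0.00110819,  0.00012773, -0.00024088,  0.00163707,
       -0.00245313]), 'joint_torque': array([-7.22987784e-05, -3.51869702e+01, -3.13270354e+01, -1.69338100e-04,
        1.08229465e-02,  1.32427897e-05]), 'position': array([ 0.1316427 , -0.53349723,  0.23011745]), 'orientation': array([-0.55609619,  0.43660861, -0.43546838,  0.55722279]), 'force': array([ 0.44554943, -0.26163529, -0.1347291 ]), 'wrist_torque': array([-0.00049872, -0.00148896,  0.0088388 ]), 'finger_gap': 0.08566907396344361}
scene 358.7882964209863 358.7882964209863 254.89696025802257 190.11604866725045 [[-0.5013, 0.6847, -0.529, 1.0611], [0.8653, 0.3968, -0.3064, 0.2407], [0.0001, -0.6114, -0.7914, 0.8129], [0.0, 0.0, 0.0, 1.0]]
side 350.01189257067267 350.01189257067267 257.05381373324497 191.2325081190121 [[-0.9865, -0.0922, 0.1356, 0.4394], [-0.164, 0.563, -0.81, 0.7092], [-0.0017, -0.8213, -0.5705, 0.5757], [0.0, 0.0, 0.0, 1.0]]
wrist 297.3186396354542 297.3186396354542 251.8320276194027 183.91236760080236 [[0.2402, -0.9362, -0.2565, 0.1966], [-0.9707, -0.2324, -0.0608, -0.5173], [-0.0027, 0.2636, -0.9646, 0.3725], [0.0, 0.0, 0.0, 1.0]]
```

View pics/scene0.png

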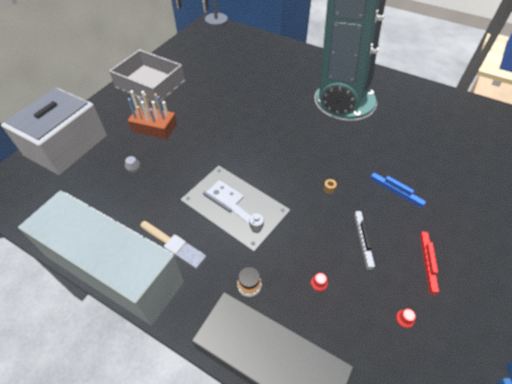

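View pics/side0.png

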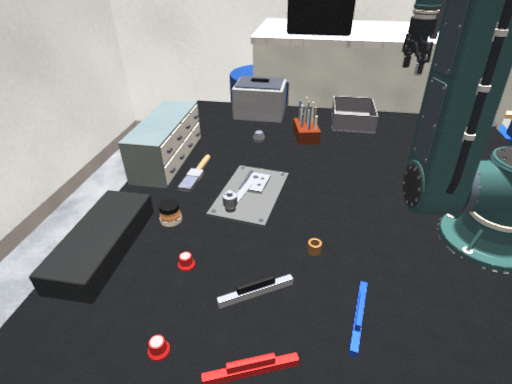

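View pics/wrist0.png

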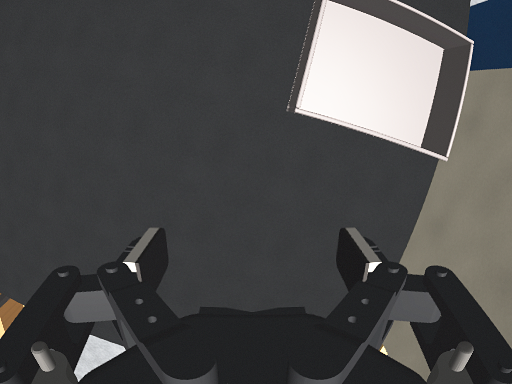

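```bash
cat > h.py <<'E'
import numpy as np,cv2,pickle
from scipy.spatial.transform import Rotation as R
def ray(c,px):
    px=np.atleast_2d(np.asarray(px,float)); 
    d=np.c_[(px[:,0]-c["cx"])/c["fx"],(px[:,1]-c["cy"])/c["fy"],np.ones(len(px))]
    E=np.asarray(c["extrinsics"]);return E[:3,3],d@E[:3,:3].T
def onz(c,px,z):
    o,d=ray(c,px);return o+d*((z-o[2])/d[:,2])[:,None]
def rayf(c,px):
    px=np.atleast_2d(np.asarray(px,float));u=px-[c["cx"],c["cy"]];r=np.linalg.norm(u,axis=1);th=r/c["fx"]
    d=np.c_[u/np.maximum(r,1e-9)[:,None]*np.sin(th)[:,None],np.cos(th)]
    E=np.asarray(c["extrinsics"]);return E[:3,3],d@E[:3,:3].T
def onzf(c,px,z):
    o,d=rayf(c,px);return o+d*((z-o[2])/d[:,2])[:,None]
def crop(c,x0,y0,x1,y1,k,fn):
    im=c["pixels"][y0:y1,x0:x1,::-1];cv2.imwrite("pics/"+fn,cv2.resize(im,None,fx=k,fy=k,interpolation=cv2.INTER_CUBIC))
def proj(c,P):
    E=np.asarray(c["extrinsics"]);p=(np.atleast_2d(P)-E[:3,3])@E[:3,:3];return np.c_[p[:,0]/p[:,2]*c["fx"]+c["cx"],p[:,1]/p[:,2]*c["fy"]+c["cy"]]
def projf(c,P):
    E=np.asarray(c["extrinsics"]);p=(np.atleast_2d(P)-E[:3,3])@E[:3,:3];r=np.hypot(p[:,0],p[:,1]);th=np.arctan2(r,p[:,2])
    return np.c_[p[:,0]/r*th*c["fx"]+c["cx"],p[:,1]/r*th*c["fy"]+c["cy"]]
E
python3 - <<'E'
from h import *
s,d=pickle.load(open("d0.pkl","rb"))
crop(d["scene"],170,155,300,255,6,"c1.png")
crop(d["side"],200,155,300,230,8,"c2.png")
crop(d["scene"],340,200,440,300,6,"c3.png")
crop(d["side"],200,265,380,384,4,"c4.png")
print("tool axes",R.from_quat(s["orientation"]).as_matrix().round(3))
E
```

```text
tool axes [[ 0.239 -0.     0.971]
 [-0.971  0.002  0.239]
 [-0.002 -1.     0.   ]]
```

View pics/c1.png

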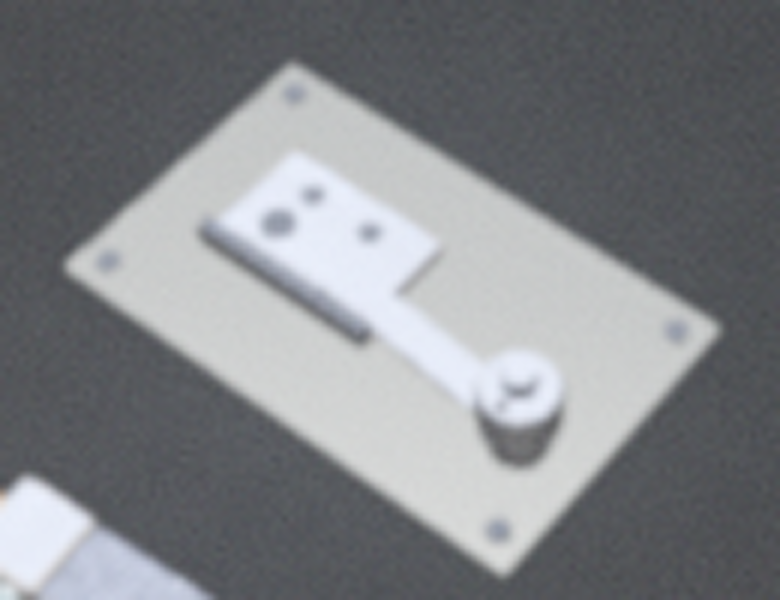

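View pics/c2.png

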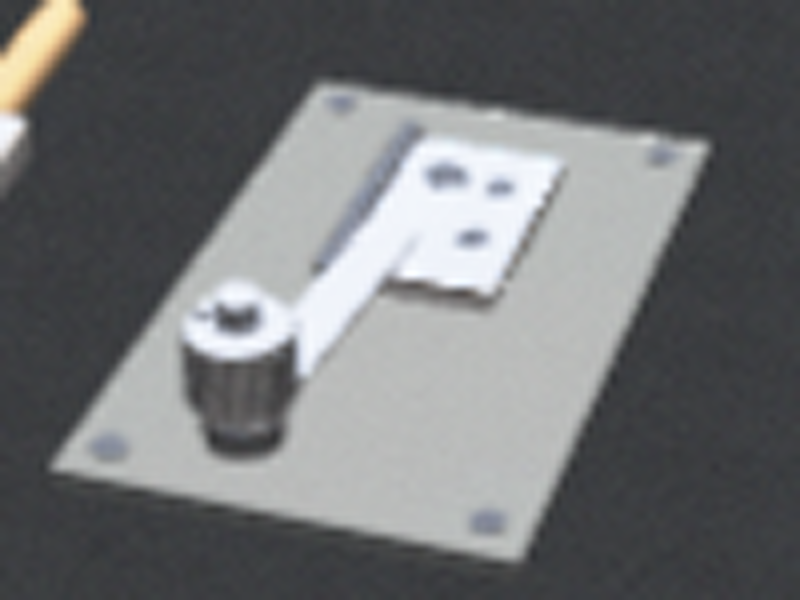

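View pics/c3.png

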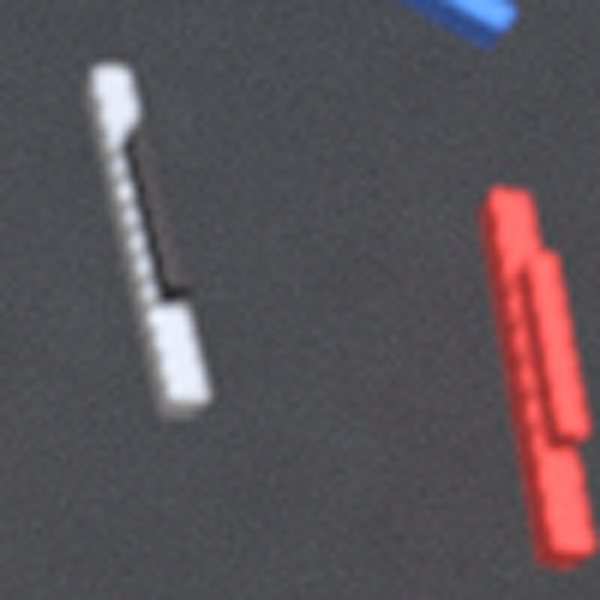

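View pics/c4.png

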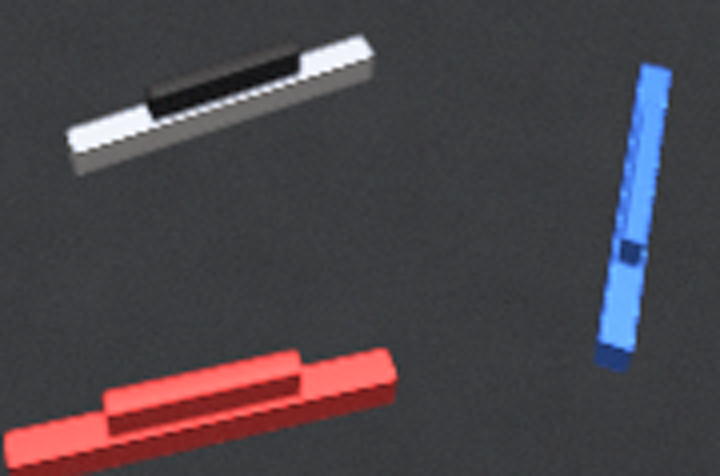

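```bash
python3 - <<'E'
from h import *
s,d=pickle.load(open("d0.pkl","rb"))
a,b=d["scene"],d["side"]
f=lambda p,x,y,k:np.array(p,float)/k+[x,y]
np.set_printoptions(precision=4,suppress=True)
P1=onz(a,f([(293,62),(722,328),(503,577),(65,267)],170,155,6),.01)
P2=onz(b,f([(712,143),(522,563),(50,468),(315,82)],200,155,8),.01)
print(P1,P2)
for P in (P1,P2):
  print([np.linalg.norm(P[i]-P[(i+1)%4]) for i in range(4)],P.mean(0), np.degrees(np.arctan2(*(P[1]-P[0])[1::-1])),np.degrees(np.arctan2(*(P[2]-P[3])[1::-1])))
print("insert top free edge",onz(a,f([(297,150),(442,242)],170,155,6),.02),onz(b,f([(566,157),(497,292)],200,155,8),.02))
print("nut top",onz(a,f([(520,386)],170,155,6),.054),onz(b,f([(237,318)],200,155,8),.054))
# straightedge
E1=onz(a,f([(92,66),(132,66),(210,398),(165,408)],340,200,6),.018)
E2=onz(b,f([(362,36),(374,57),(68,130),(74,153)],200,265,4),.018)
print("SE",E1,E1.mean(0),E2,E2.mean(0))
m=lambda P:np.degrees(np.arctan2(*(P)[1::-1]))
print(m(E1[2]-E1[1]),m(E1[3]-E1[0]),m(E2[2]-E2[0]),m(E2[3]-E2[1]))
R1=onz(a,f([(130,132),(180,290)],340,200,6),.036)
print(R1)
for n,p in dict(loupea=(320,281),loupeb=(407,317),bush=(330,186),jar=(249,284)).items(): print(n,onz(a,[p],.015))
E
```

```text
[[ 0.4974 -0.2103  0.01  ]
 [ 0.5341  0.0466  0.01  ]
 [ 0.6925  0.0241  0.01  ]
 [ 0.6557 -0.2314  0.01  ]] [[ 0.4934 -0.207   0.01  ]
 [ 0.5294  0.0494  0.01  ]
 [ 0.6874  0.0273  0.01  ]
 [ 0.6529 -0.2274  0.01  ]]
[np.float64(0.25953994724185536), np.float64(0.1599595352118075), np.float64(0.2581490495164957), np.float64(0.15969415451286018)] [ 0.5949 -0.0927  0.01  ] 81.86577179528913 81.80516152524007
[np.float64(0.2589047348130279), np.float64(0.1595423443733951), np.float64(0.25705866676907313), np.float64(0.16074639304528784)] [ 0.5908 -0.0894  0.01  ] 82.0204911862026 82.28628990151635
insert top free edge [[ 0.5501 -0.1721  0.02  ]
 [ 0.5623 -0.0841  0.02  ]] [[ 0.5453 -0.1721  0.02  ]
 [ 0.5573 -0.0807  0.02  ]]
nut top [[ 0.6318 -0.0028  0.054 ]] [[ 0.6305 -0.0044  0.054 ]]
SE [[0.4559 0.2012 0.018 ]
 [0.447  0.2166 0.018 ]
 [0.5853 0.2989 0.018 ]
 [0.5985 0.2848 0.018 ]] [0.5217 0.2504 0.018 ] [[0.4536 0.2043 0.018 ]
 [0.4463 0.2173 0.018 ]
 [0.5894 0.2872 0.018 ]
 [0.5831 0.2997 0.018 ]] [0.5181 0.2521 0.018 ]
30.7637043899123 30.396416023183278 31.40834049531969 31.06458649501499
[[0.4939 0.2281 0.036 ]
 [0.5562 0.2717 0.036 ]]
loupea [[0.6845 0.1994 0.015 ]]
loupeb [[0.6656 0.3996 0.015 ]]
bush [[0.4081 0.1086 0.015 ]]
jar [[0.7746 0.0588 0.015 ]]
```

The steel bar with the black rib at scene (364,240) is the straightedge. The red bar at (430,262) and the blue bar at (398,188) are decoys, and the enlarged crops confirm this. The stand's insert has its backstop on the dark side, and the free edge faces the robot. The nut is at about (257,220).

```bash
cat > go.py <<'E'
from h import *
from rig import *
def go(p,yaw):
    s=state();M=R.from_quat(s["orientation"]).as_matrix()
    d=np.array(p)-s["position"]
    cur=np.degrees(np.arctan2(M[1,0],M[0,0]))
    a=np.radians(yaw);T=np.array([[np.cos(a),0,-np.sin(a)],[np.sin(a),0,np.cos(a)],[0,-1,0]])
    print("pos",s["position"].round(4),"yaw",cur.round(2),"j6",s["joint_positions"][5].round(2),"t",s["time_s"])
    print("shift mm",(M.T@d*1000).round(1),"rotvec",np.degrees(R.from_matrix(M.T@T).as_rotvec()).round(2))
E
python3 - <<'E'
from go import *
go([.5,-.10,.30],-59)
E
```

```text
pos [ 0.1316 -0.5336  0.2304] yaw -76.15 j6 -0.1 t 0.15
shift mm [-332.9  -68.9  461.5] rotvec [ -0.03 -17.15  -0.1 ]
```

Call:
{"name": "jog_arm", "arguments": {"moves": [-0.04, -0.02, 0.05, 0, -2, 0, 0, -0.08, -0.03, 0.11, 0, -4, 0, 0, -0.12, -0.04, 0.17, 0, -6, 0, 0, -0.16, -0.05, 0.23, 0, -8, 0, 0, -0.2, -0.06, 0.28, 0, -10, 0, 0, -0.24, -0.069, 0.34, 0, -13, 0, 0, -0.28, -0.069, 0.39, 0, -15, 0, 0, -0.315, -0.069, 0.44, 0, -17.2, 0, 0]}}

```text
time_s: 1.15
position: [0.4538, -0.1573, 0.2993]
orientation: [0.616, -0.347, 0.348, -0.616]
force: [0.9, -0.4, -1.1]
finger_gap: 0.0853
```

```bash
python3 - <<'E'
from go import *
c=camera("wrist");s=state();pickle.dump((s,c),open("w1.pkl","wb"));cv2.imwrite("pics/w1.png",c["pixels"][:,:,::-1])
go([.5,.23,.25],-59)
E
```

```text
pos [ 0.4578 -0.1507  0.2988] yaw -58.27 j6 0.58 t 1.2
shift mm [-301.4   51.4  235.8] rotvec [-0.38  0.73 -0.18]
```

View pics/w1.png

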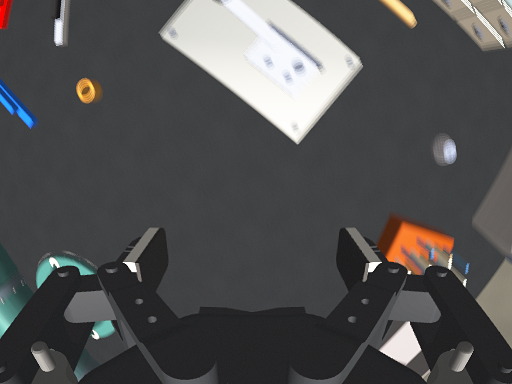

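```bash
python3 - <<'E'
from go import *
go([.45,.21,.22],-59)
E
```

```text
pos [ 0.4578 -0.1507  0.2988] yaw -58.27 j6 0.58 t 1.2
shift mm [-310.6   81.   182.6] rotvec [-0.38  0.73 -0.18]
```

Call:
{"name": "jog_arm", "arguments": {"moves": [-0.05, 0.01, 0.03, 0, 0, 0, 0, -0.1, 0.02, 0.06, 0, 0, 0, 0, -0.15, 0.03, 0.09, 0, 0, 0, 0, -0.2, 0.04, 0.12, 0, 0, 0, 0, -0.25, 0.06, 0.15, 0, 0, 0, 0, -0.31, 0.08, 0.183, 0, 0, 0, 0, -0.31, 0.08, 0.183, 0, 0, 0, 0, -0.31, 0.08, 0.183, 0, 0, 0, 0]}}

```text
time_s: 2.2
position: [0.4495, 0.2007, 0.2186]
orientation: [0.616, -0.348, 0.348, -0.615]
force: [-0.7, 0.2, 0.4]
finger_gap: 0.0855
```

```bash
python3 - <<'E'
from go import *
c=camera("wrist");s=state();pickle.dump((s,c),open("w2.pkl","wb"));cv2.imwrite("pics/w2.png",c["pixels"][:,:,::-1])
print(s["joint_velocities"].round(3))
go([.52,.251,.10],-59)
E
```

```text
[-0.026 -0.014 -0.006  0.002  0.     0.001]
pos [0.4499 0.2001 0.2193] yaw -58.97 j6 1.33 t 2.25
shift mm [ -7.7 119.2  86.3] rotvec [0.01 0.03 0.06]
```

View pics/w2.png

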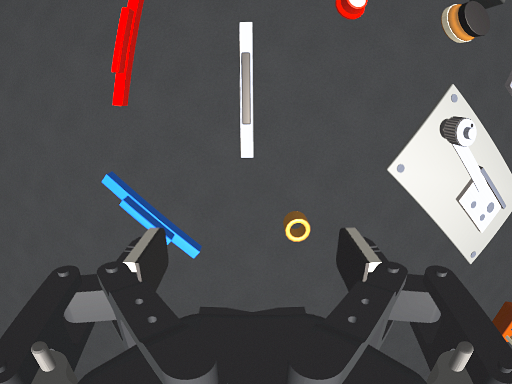

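```bash
python3 - <<'E'
from h import *
np.set_printoptions(precision=4,suppress=True)
s,c=pickle.load(open("w2.pkl","rb"))
im=c["pixels"].astype(int)
m=np.zeros((384,512),np.uint8); m[15:165,225:270]=(im[15:165,225:270].min(2)>90)
print(cv2.boundingRect(m))
cs,_=cv2.findContours(m,cv2.RETR_EXTERNAL,cv2.CHAIN_APPROX_NONE);k=max(cs,key=cv2.contourArea)[:,0]
P=onzf(c,k,.018)
r=cv2.minAreaRect((P[:,:2]*1000).astype(np.float32));print(r)
# rib top mid
for p in [(246,52),(246,124),(240,22),(253,22),(253,157),(241,157)]: print(p,onzf(c,[p],.036 if p[0]==246 else .018))
print("nut top",onzf(c,[(459,131)],.054),"plate corners",onzf(c,[(454,85),(387,169),(470,263)],.01))
print("tcp proj",projf(c,[s["position"]]))
crop(c,430,70,512,270,4,"c5.png")
E
```

```text
(239, 22, 15, 136)
((518.696533203125, 251.03688049316406), (159.08596801757812, 15.798181533813477), 31.8327693939209)
(246, 52) [[0.5529 0.2711 0.036 ]]
(246, 124) [[0.4851 0.2302 0.036 ]]
(240, 22) [[0.5832 0.2979 0.018 ]]
(253, 22) [[0.5908 0.2852 0.018 ]]
(253, 157) [[0.4549 0.203  0.018 ]]
(241, 157) [[0.4477 0.215  0.018 ]]
nut top [[0.6243 0.0092 0.054 ]] plate corners [[ 0.6881  0.0217  0.01  ]
 [ 0.5323  0.0464  0.01  ]
 [ 0.4975 -0.2061  0.01  ]]
tcp proj [[254.2986 236.2291]]
```

View pics/c5.png

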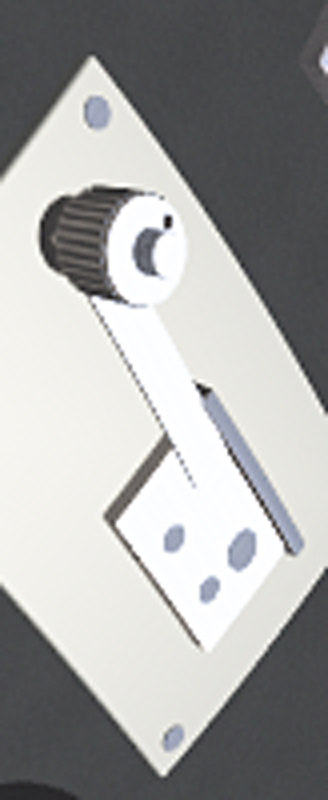

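```bash
python3 - <<'E'
from go import *
import rig
print([k for k in dir(rig) if not k.startswith('_')], tcp_to_grasp if 'tcp_to_grasp' in globals() else None)
go([.519,.251,.12],-58.5)
go([.519,.251,.023],-58.5)
E
```

```text
['PlanningError', 'camera', 'job_done', 'state', 'tcp_to_grasp'] 0.0187
pos [0.4499 0.2001 0.2193] yaw -58.97 j6 1.33 t 2.25
shift mm [-8.1 99.2 85.5] rotvec [ 0.01 -0.47  0.06]
pos [0.4499 0.2001 0.2193] yaw -58.97 j6 1.33 t 2.25
shift mm [ -8.2 196.2  85.5] rotvec [ 0.01 -0.47  0.06]
```

Call:
{"name": "jog_arm", "arguments": {"moves": [-0.003, 0.025, 0.03, 0, -0.5, 0, 0, -0.006, 0.05, 0.06, 0, -0.5, 0, 0, -0.008, 0.08, 0.0855, 0, -0.5, 0, 0, -0.008, 0.11, 0.0855, 0, -0.5, 0, 0, -0.008, 0.14, 0.0855, 0, -0.5, 0, 0, -0.008, 0.15, 0.0855, 0, -0.5, 0, 0, -0.008, 0.15, 0.0855, 0, -0.5, 0, 0, -0.008, 0.15, 0.0855, 0, -0.5, 0, 0]}}

```text
time_s: 3.25
position: [0.5202, 0.2517, 0.0711]
orientation: [-0.616, 0.345, -0.346, 0.618]
force: [-0.1, -0.3, -0.6]
finger_gap: 0.0856
```

```bash
python3 - <<'E'
from go import *
c=camera("wrist");s=state();pickle.dump((s,c),open("w3.pkl","wb"));cv2.imwrite("pics/w3.png",c["pixels"][:,:,::-1])
go([.519,.251,.022],-58.5)
E
```

```text
pos [0.5201 0.252  0.0712] yaw -58.48 j6 1.37 t 3.3
shift mm [ 0.2 49.2 -1.6] rotvec [-0.21  0.03  0.05]
```

View pics/w3.png

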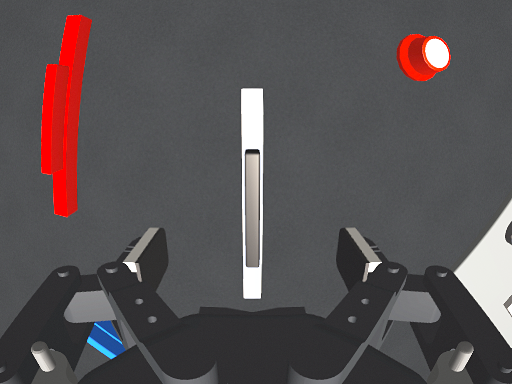

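```bash
python3 - <<'E'
from h import *
s,c=pickle.load(open("w3.pkl","rb"))
print(onzf(c,[(252,151),(252,267)],.036).round(4), onzf(c,[(252,89),(252,298)],.018).round(4),onzf(c,[(252,89),(252,298)],.018).mean(0))
E
```

```text
[[0.5535 0.2726 0.036 ]
 [0.4855 0.2308 0.036 ]] [[0.5861 0.2926 0.018 ]
 [0.4509 0.2095 0.018 ]] [0.51850392 0.25109131 0.018     ]
```

Rib centred between the open pads (rib columns 245–260, rows 151–267). Lowering and gripping.

Call:
{"name": "jog_arm", "arguments": {"moves": [0, 0.02, -0.001, 0, 0, 0, 0, 0, 0.035, -0.001, 0, 0, 0, 0, 0, 0.049, -0.001, 0, 0, 0, 0, 0, 0.049, -0.001, 0, 0, 0, 0.5, 0, 0.049, -0.001, 0, 0, 0, 1, 0, 0.049, -0.001, 0, 0, 0, 1, 0, 0.049, -0.001, 0, 0, 0, 1, 0, 0.049, -0.001, 0, 0, 0, 1], "force": 60}}

```text
time_s: 4.3
position: [0.5185, 0.2515, 0.0208]
orientation: [-0.617, 0.345, -0.346, 0.617]
force: [0.8, -0.1, 2.2]
finger_gap: 0.0087
```

```bash
python3 - <<'E'
from go import *
s=state();print(s["finger_gap"],s["force"])
go([.519,.251,.2],-58.5)
E
```

```text
0.008747296556469481 [ 0.78314978 -0.10877757  2.16011462]
pos [0.5185 0.2515 0.0208] yaw -58.45 j6 1.37 t 4.3
shift mm [   0.8 -179.2    0.4] rotvec [-0.08  0.05  0.03]
```

Call:
{"name": "jog_arm", "arguments": {"moves": [0, -0.02, 0, 0, 0, 0, 1, 0, -0.05, 0, 0, 0, 0, 1, 0, -0.09, 0, 0, 0, 0, 1, 0, -0.13, 0, 0, 0, 0, 1, 0, -0.17, 0, 0, 0, 0, 1, 0, -0.19, 0, 0, 0, 0, 1, 0, -0.19, 0, 0, 0, 0, 1, 0, -0.19, 0, 0, 0, 0, 1]}}

```text
time_s: 5.3
position: [0.517, 0.251, 0.2077]
orientation: [0.618, -0.346, 0.344, -0.616]
force: [0.0, 0.3, -2.6]
finger_gap: 0.0083
```

```bash
python3 - <<'E'
from go import *
s=state();print(s["finger_gap"],s["force"])
c=camera("wrist");pickle.dump((s,c),open("w4.pkl","wb"));cv2.imwrite("pics/w4.png",c["pixels"][:,:,::-1])
go([.50,-.20,.21],-8)
E
```

```text
0.008253500196170018 [ 0.00377347  0.27131792 -2.63091941]
pos [0.5168 0.251  0.2073] yaw -58.45 j6 1.37 t 5.35
shift mm [ 375.5   -1.8 -250.3] rotvec [  0.23 -50.45  -0.17]
```

View pics/w4.png

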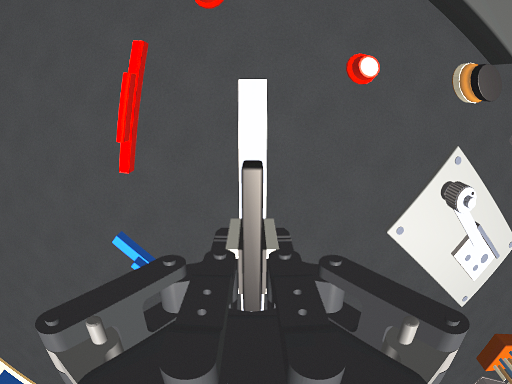

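Call:
{"name": "jog_arm", "arguments": {"moves": [0.03, 0, -0.02, 0, -4, 0, 1, 0.08, 0, -0.05, 0, -10, 0, 1, 0.13, 0, -0.085, 0, -17, 0, 1, 0.18, 0, -0.12, 0, -24, 0, 1, 0.23, 0, -0.155, 0, -31, 0, 1, 0.28, 0, -0.185, 0, -38, 0, 1, 0.33, 0, -0.22, 0, -45, 0, 1, 0.375, 0, -0.25, 0, -50.5, 0, 1]}}

```text
time_s: 6.35
position: [0.4999, -0.2008, 0.208]
orientation: [-0.705, 0.049, -0.047, 0.706]
force: [1.1, -0.0, -4.2]
finger_gap: 0.0085
```

Call:
{"name": "jog_arm", "arguments": {"moves": [0, 0, 0, 0, 0, 0, 1, 0, 0, 0, 0, 0, 0, 1, 0, 0, 0, 0, 0, 0, 1, 0, 0, 0, 0, 0, 0, 1, 0, 0, 0, 0, 0, 0, 1, 0, 0, 0, 0, 0, 0, 1, 0, 0, 0, 0, 0, 0, 1, 0, 0, 0, 0, 0, 0, 1]}}

```text
time_s: 7.35
position: [0.5011, -0.199, 0.2102]
orientation: [0.705, -0.049, 0.049, -0.705]
force: [-0.0, 0.4, -4.2]
finger_gap: 0.0084
```

```bash
python3 - <<'E'
from go import *
s=state();print(s["finger_gap"],s["force"])
c=camera("wrist");s=state();pickle.dump((s,c),open("w5.pkl","wb"));cv2.imwrite("pics/w5.png",cv2.resize(c["pixels"][:,:,::-1],(768,576)))
go([.50,-.20,.21],-8)
E
```

```text
0.008436707512084352 [-0.04931333  0.3506403  -4.22793538]
pos [ 0.5011 -0.1991  0.2101] yaw -7.95 j6 -0.34 t 7.4
shift mm [-1.   0.1 -1.1] rotvec [0.01 0.05 0.  ]
```

View pics/w5.png

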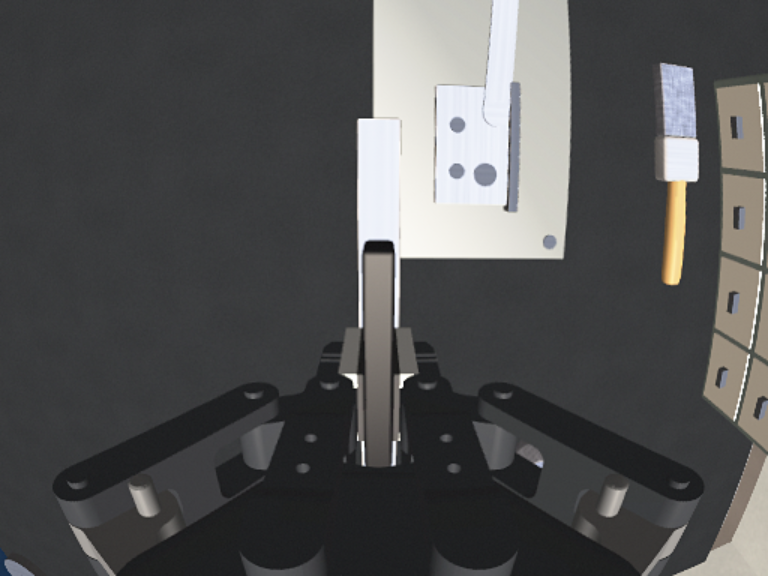

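```bash
python3 - <<'E'
from h import *
np.set_printoptions(precision=4,suppress=True)
s,c=pickle.load(open("w5.pkl","rb"))
crop(c,225,45,365,185,5,"c6.png")
M=R.from_quat(s["orientation"]).as_matrix();p=s["position"]
g=cv2.cvtColor(c["pixels"],cv2.COLOR_RGB2GRAY).astype(float)
for r in (70,90,110,130): print(r,g[r,232:300].astype(int).tolist())
E
```

```text
70 [57, 59, 60, 58, 59, 60, 60, 59, 57, 56, 60, 58, 59, 57, 58, 51, 111, 219, 242, 238, 237, 237, 236, 236, 236, 236, 235, 235, 234, 234, 234, 233, 234, 233, 233, 233, 232, 232, 231, 230, 230, 230, 230, 229, 229, 228, 228, 227, 228, 227, 226, 226, 225, 225, 224, 226, 227, 204, 76, 245, 240, 238, 238, 236, 236, 236, 238, 240]
90 [59, 59, 62, 61, 57, 64, 155, 248, 244, 241, 240, 240, 241, 242, 242, 241, 242, 241, 241, 240, 240, 240, 240, 240, 241, 242, 243, 242, 241, 239, 240, 242, 243, 244, 233, 201, 239, 237, 237, 236, 235, 235, 234, 234, 235, 234, 234, 233, 233, 233, 232, 232, 231, 231, 231, 230, 232, 224, 155, 255, 240, 240, 240, 239, 238, 238, 241, 242]
110 [58, 57, 57, 58, 57, 42, 166, 248, 244, 241, 240, 240, 241, 241, 242, 242, 242, 241, 241, 241, 241, 241, 240, 240, 242, 243, 243, 243, 241, 240, 241, 242, 243, 244, 243, 241, 241, 241, 240, 240, 240, 239, 240, 239, 239, 239, 238, 238, 238, 237, 237, 237, 236, 236, 236, 237, 239, 175, 192, 239, 242, 240, 239, 241, 240, 240, 244, 247]
130 [59, 58, 57, 59, 56, 45, 206, 249, 244, 242, 241, 241, 242, 242, 242, 242, 242, 241, 242, 241, 240, 241, 241, 241, 242, 243, 243, 242, 241, 240, 242, 243, 244, 243, 232, 244, 245, 245, 245, 244, 244, 244, 243, 244, 242, 243, 243, 242, 242, 242, 241, 241, 241, 241, 240, 242, 235, 154, 187, 247, 242, 240, 240, 240, 241, 242, 244, 243]
```

View pics/c6.png

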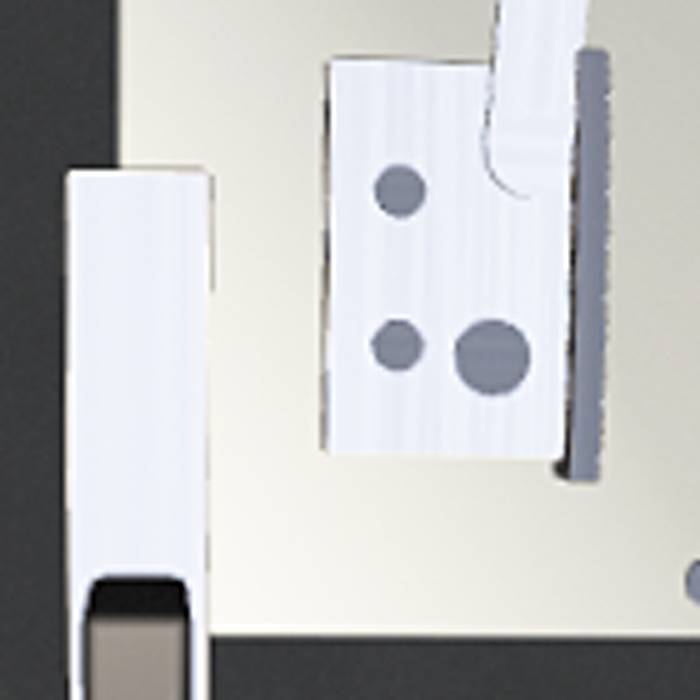

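```bash
python3 - <<'E'
from h import *
np.set_printoptions(precision=4,suppress=True)
s,c=pickle.load(open("w5.pkl","rb"))
f=lambda p:(np.array(p,float)+.5)/5-.5+[225,45]
I=onzf(c,f([(331,62),(326,455)]),.02)
a=lambda P:np.degrees(np.arctan2(*(P[0]-P[1])[1::-1]))
print("insert",I,I.mean(0),a(I),np.linalg.norm(I[0]-I[1]))
Pl=onzf(c,f([(117,0),(117,165)]),.01);print("plate edge",Pl,a(Pl))
zt=s["position"][2]-.0208+.018
B=onzf(c,f([(210,172),(207,560)]),zt);L=onzf(c,f([(67,172),(70,560)]),zt)
print("bar",B,L,a(B),a(L),np.linalg.norm(B[0]-L[0]))
far=(B[0]+L[0])/2; u=np.array([np.cos(np.radians(82)),np.sin(np.radians(82)),0])
print("bar centre est",far-.08*u,"tcp",s["position"])
for n,P in dict(nut=[(0,0)]).items(): pass
E
```

```text
insert [[ 0.5607 -0.0842  0.02  ]
 [ 0.5481 -0.1723  0.02  ]] [ 0.5544 -0.1283  0.02  ] 81.88777339397566 0.08896970783428905
plate edge [[ 0.5159 -0.0623  0.01  ]
 [ 0.5105 -0.1008  0.01  ]] 82.10136603362754
bar [[ 0.5192 -0.1208  0.2073]
 [ 0.5139 -0.1586  0.2073]] [[ 0.5056 -0.1189  0.2073]
 [ 0.5005 -0.1567  0.2073]] 81.98566751614467 82.22688206259791 0.013725253492833494
bar centre est [ 0.5013 -0.1991  0.2073] tcp [ 0.5011 -0.1991  0.2101]
```

```bash
python3 - <<'E'
from go import *
x=np.array([np.cos(np.radians(-8)),np.sin(np.radians(-8))])
e=np.array([.5544,-.1283])
go([*(e-.012*x),.07],-8)
E
```

```text
pos [ 0.5011 -0.1991  0.2101] yaw -7.95 j6 -0.34 t 7.4
shift mm [ 31.  140.1  77.5] rotvec [0.01 0.05 0.  ]
```

Call:
{"name": "jog_arm", "arguments": {"moves": [0.01, 0.01, 0.025, 0, 0, 0, 1, 0.02, 0.025, 0.05, 0, 0, 0, 1, 0.031, 0.05, 0.0775, 0, 0, 0, 1, 0.031, 0.08, 0.0775, 0, 0, 0, 1, 0.031, 0.11, 0.0775, 0, 0, 0, 1, 0.031, 0.13, 0.0775, 0, 0, 0, 1, 0.031, 0.14, 0.0775, 0, 0, 0, 1, 0.031, 0.14, 0.0775, 0, 0, 0, 1]}}

```text
time_s: 8.4
position: [0.5422, -0.1265, 0.0696]
orientation: [-0.705, 0.05, -0.049, 0.705]
force: [-0.3, -0.8, -3.9]
finger_gap: 0.0082
```

```bash
python3 - <<'E'
from go import *
c=camera("wrist");s=state();pickle.dump((s,c),open("w6.pkl","wb"));crop(c,180,0,340,240,3,"w6.png")
x=np.array([np.cos(np.radians(-8)),np.sin(np.radians(-8))])
e=np.array([.5544,-.1283])
go([*(e-.011*x),.035],-8)
E
```

```text
pos [ 0.5429 -0.1267  0.0707] yaw -7.96 j6 -0.19 t 8.45
shift mm [ 0.6 35.7  0.1] rotvec [0.01 0.04 0.05]
```

View pics/w6.png

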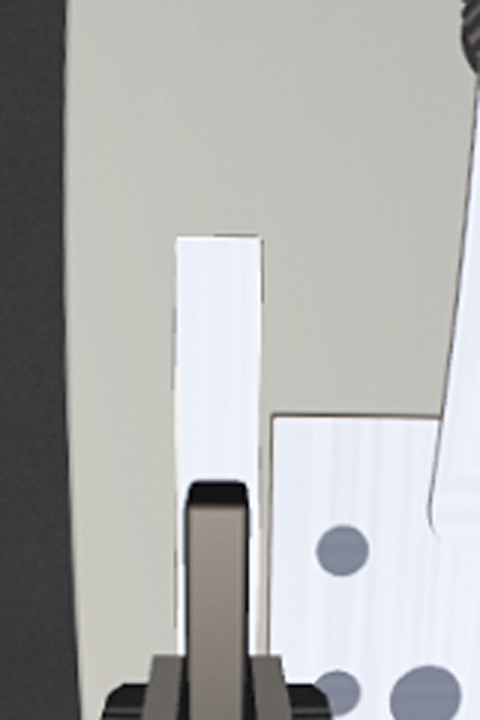

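```bash
python3 - <<'E'
from h import *
np.set_printoptions(precision=4,suppress=True)
s,c=pickle.load(open("w6.pkl","rb"))
f=lambda p:(np.array(p,float)+.5)/3-.5+[180,0]
I=onzf(c,f([(272,418),(267,640)]),.02);zt=s["position"][2]-.003
B=onzf(c,f([(262,240),(257,640)]),zt);L=onzf(c,f([(176,240),(177,640)]),zt)
print(I,B,L)
x=np.array([np.cos(np.radians(-8)),np.sin(np.radians(-8)),0]);y=np.array([-x[1],x[0],0])
e=np.array([.5544,-.1283,0])
for P in(I,B,L): print((P-e)@x,(P-e)@y)
E
```

```text
[[ 0.5603 -0.0834  0.02  ]
 [ 0.5529 -0.1339  0.02  ]] [[ 0.5604 -0.0487  0.0677]
 [ 0.5509 -0.1152  0.0677]] [[ 0.5468 -0.0468  0.0677]
 [ 0.5372 -0.1133  0.0677]]
[-0.0004 -0.0007] [ 0.0452 -0.0057]
[-0.0051 -0.0053] [0.0797 0.0125]
[-0.0188 -0.0191] [0.0796 0.0124]
```

Call:
{"name": "jog_arm", "arguments": {"moves": [0, 0.015, 0, 0, 0, 0, 1, 0, 0.03, 0, 0, 0, 0, 1, 0, 0.036, 0, 0, 0, 0, 1, 0, 0.038, 0, 0, 0, 0, 1, 0, 0.0395, 0, 0, 0, 0, 1, 0, 0.0395, 0, 0, 0, 0, 1, 0, 0.0395, 0, 0, 0, 0, 1, 0, 0.0395, 0, 0, 0, 0, 1]}}

```text
time_s: 9.45
position: [0.5427, -0.1266, 0.0309]
orientation: [0.705, -0.049, 0.049, -0.705]
force: [-0.1, -1.0, -2.9]
finger_gap: 0.0084
```

```bash
python3 - <<'E'
from go import *
print(state()["force"])
x=np.array([np.cos(np.radians(-8)),np.sin(np.radians(-8))])
e=np.array([.5544,-.1283])
go([*(e-.007*x),.0308],-8)
E
```

```text
[-0.1255357  -0.96826168 -2.91992324]
pos [ 0.5427 -0.1266  0.0309] yaw -7.95 j6 -0.19 t 9.45
shift mm [ 4.8  0.1 -0. ] rotvec [0.01 0.05 0.03]
```

Call:
{"name": "jog_arm", "arguments": {"moves": [0.001, 0.0002, 0, 0, 0, 0, 1, 0.002, 0.0004, 0, 0, 0, 0, 1, 0.003, 0.0006, 0, 0, 0, 0, 1, 0.004, 0.0006, 0, 0, 0, 0, 1, 0.0045, 0.0006, 0, 0, 0, 0, 1, 0.005, 0.0006, 0, 0, 0, 0, 1, 0.005, 0.0006, 0, 0, 0, 0, 1, 0.005, 0.0006, 0, 0, 0, 0, 1]}}

```text
time_s: 10.45
position: [0.547, -0.1273, 0.0308]
orientation: [0.706, -0.049, 0.049, -0.705]
force: [-6.3, 1.2, 6.8]
finger_gap: 0.0084
```

```bash
python3 - <<'E'
from go import *
c=camera("wrist");s=state();print(s["force"],s["wrist_torque"]);pickle.dump((s,c),open("w7.pkl","wb"));crop(c,180,0,340,240,3,"w7.png")
go([.5475,-.1273,.0308],-8)
E
```

```text
[-5.4917078   1.52283966  6.39305717] [ 0.18273322  1.20599891 -0.00673649]
pos [ 0.5471 -0.1273  0.0308] yaw -7.94 j6 -0.19 t 10.5
shift mm [ 0.4 -0.   0. ] rotvec [ 0.02  0.06 -0.06]
```

View pics/w7.png

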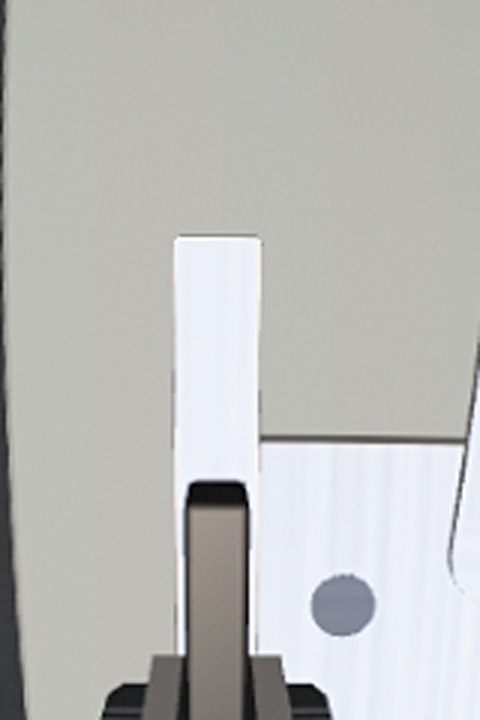

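Bar is flush against the insert (about 6 N contact against the edge and on the plate). Releasing, then lifting straight up.

Call:
{"name": "jog_arm", "arguments": {"moves": [0, 0, 0, 0, 0, 0, 0.85, 0, 0, 0, 0, 0, 0, 0.7, 0, 0, 0, 0, 0, 0, 0.6, 0, 0, 0, 0, 0, 0, 0.6, 0, 0, 0, 0, 0, 0, 0.6, 0, -0.02, 0, 0, 0, 0, 0.6, 0, -0.05, 0, 0, 0, 0, 0.6, 0, -0.08, 0, 0, 0, 0, 0.6]}}

```text
time_s: 11.5
position: [0.5474, -0.1272, 0.1106]
orientation: [-0.705, 0.049, -0.049, 0.705]
force: [0.5, 0.7, 1.0]
finger_gap: 0.0345
```

```bash
python3 - <<'E'
from go import *
s=state();print(s["force"],s["finger_gap"])
go([.58,-.12,.22],40)
E
```

```text
[0.52593251 0.69369054 0.98455257] 0.03449312859405632
pos [ 0.5474 -0.1272  0.1106] yaw -7.94 j6 -0.19 t 11.5
shift mm [  31.3 -109.4   11.6] rotvec [-1.000e-02 -4.794e+01 -2.000e-02]
```

```bash
python3 - <<'E'
from go import *
go([.70,-.015,.20],82)
E
```

```text
pos [ 0.5474 -0.1272  0.1106] yaw -7.94 j6 -0.19 t 11.5
shift mm [135.6 -89.4 132.2] rotvec [-2.000e-02 -8.994e+01 -2.000e-02]
```

Call:
{"name": "jog_arm", "arguments": {"moves": [0, -0.03, 0, 0, -6, 0, 0.4, 0.01, -0.06, 0.01, 0, -15, 0, 0.3, 0.03, -0.089, 0.03, 0, -25, 0, 0.3, 0.05, -0.089, 0.05, 0, -35, 0, 0.3, 0.07, -0.089, 0.07, 0, -45, 0, 0.3, 0.09, -0.089, 0.09, 0, -55, 0, 0.3, 0.115, -0.089, 0.11, 0, -65, 0, 0.3, 0.135, -0.089, 0.132, 0, -75, 0, 0.3]}}

```text
time_s: 12.5
position: [0.7004, -0.0148, 0.1986]
orientation: [0.588, 0.392, -0.392, -0.588]
force: [-0.6, -0.4, 0.0]
finger_gap: 0.0598
```

Call:
{"name": "jog_arm", "arguments": {"moves": [0, 0, 0, 0, -8, 0, 0.3, 0, 0, 0, 0, -15, 0, 0.3, 0, 0, 0, 0, -15, 0, 0.3, 0, 0, 0, 0, -15, 0, 0.3, 0, 0, 0, 0, -15, 0, 0.3, 0, 0, 0, 0, -15, 0, 0.3, 0, 0, 0, 0, -15, 0, 0.3, 0, 0, 0, 0, -15, 0, 0.3]}}

```text
time_s: 13.5
position: [0.6995, -0.0152, 0.199]
orientation: [0.534, 0.464, -0.464, -0.533]
force: [-0.2, 0.4, 0.5]
finger_gap: 0.0595
```

```bash
python3 - <<'E'
from go import *
c=camera("wrist");s=state();pickle.dump((s,c),open("w8.pkl","wb"));cv2.imwrite("pics/w8.png",cv2.resize(c["pixels"][:,:,::-1],(768,576)))
print(s["finger_gap"])
go([.63,-.003,.12],82)
E
```

```text
0.05985692980334684
pos [ 0.6995 -0.0152  0.199 ] yaw 82.05 j6 -1.53 t 13.55
shift mm [ 2.4 79.  70.5] rotvec [ 0.    0.05 -0.  ]
```

View pics/w8.png

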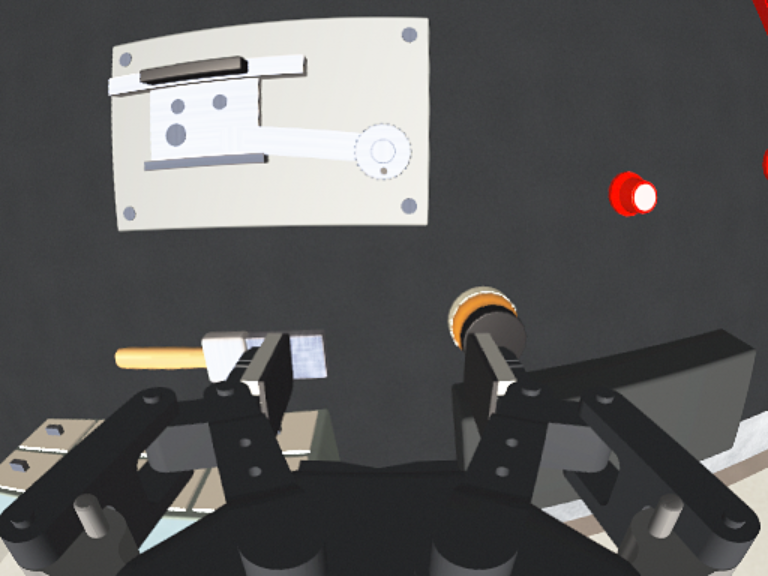

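```bash
python3 - <<'E'
from h import *
np.set_printoptions(precision=4,suppress=True)
s,c=pickle.load(open("w8.pkl","rb"))
crop(c,225,70,285,130,10,"c8.png")
crop(c,60,20,220,120,5,"c9.png")
print("nut",onzf(c,[(255,100.7)],.055),"dot",onzf(c,[(255.3,113.3)],.055))
E
```

```text
nut [[ 0.6303 -0.0017  0.055 ]] dot [[ 0.6424 -0.0031  0.055 ]]
```

View pics/c8.png

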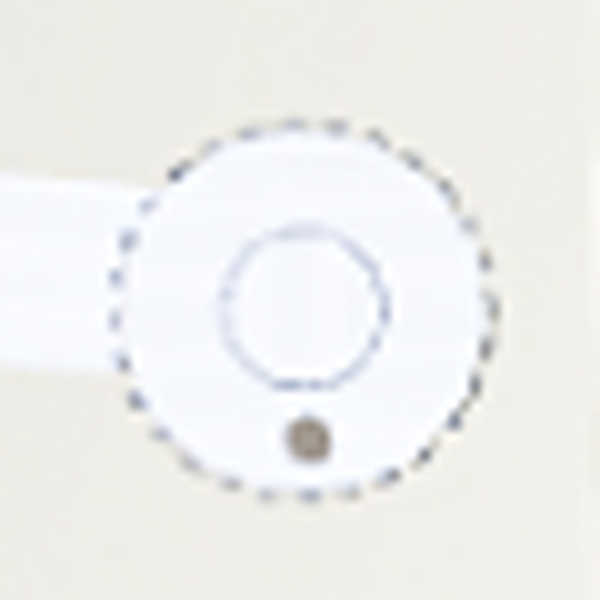

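View pics/c9.png

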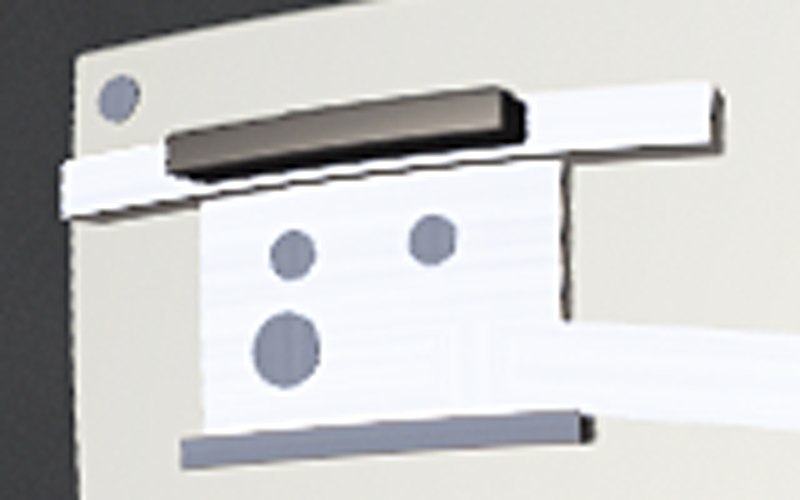

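Dot at crop (309,440) → nut turn reference −6.6° yaw. The straightedge stands flush along the whole insert edge. Next I move over the nut.

```bash
python3 - <<'E'
from go import *
go([.6304,-.0022,.1],82)
go([.6304,-.0022,.029],82)
E
```

```text
pos [ 0.6995 -0.0152  0.199 ] yaw 82.05 j6 -1.53 t 13.55
shift mm [ 3.3 99.  70.2] rotvec [ 0.    0.05 -0.  ]
pos [ 0.6995 -0.0152  0.199 ] yaw 82.05 j6 -1.53 t 13.55
shift mm [  3.3 170.   70.2] rotvec [ 0.    0.05 -0.  ]
```

Call:
{"name": "jog_arm", "arguments": {"moves": [0.001, 0.01, 0.03, 0, 0, 0, 0.3, 0.0033, 0.03, 0.06, 0, 0, 0, 0.3, 0.0033, 0.06, 0.07, 0, 0, 0, 0.3, 0.0033, 0.09, 0.0702, 0, 0, 0, 0.3, 0.0033, 0.1, 0.0702, 0, 0, 0, 0.3, 0.0033, 0.1, 0.0702, 0, 0, 0, 0.3, 0.0033, 0.1, 0.0702, 0, 0, 0, 0.3, 0.0033, 0.1, 0.0702, 0, 0, 0, 0.3]}}

```text
time_s: 14.55
position: [0.6314, -0.0023, 0.1007]
orientation: [0.534, 0.465, -0.463, -0.533]
force: [0.2, -0.4, 0.3]
finger_gap: 0.0595
```

```bash
python3 - <<'E'
from go import *
c=camera("wrist");s=state();cv2.imwrite("pics/w9.png",cv2.resize(c["pixels"][:,:,::-1],(768,576)))
pickle.dump((s,c),open("w9.pkl","wb"))
go([.6304,-.0022,.029],82)
E
```

```text
pos [ 0.6312 -0.0023  0.1004] yaw 82.05 j6 -1.53 t 14.6
shift mm [-0.  71.4  1. ] rotvec [0.14 0.05 0.  ]
```

View pics/w9.png

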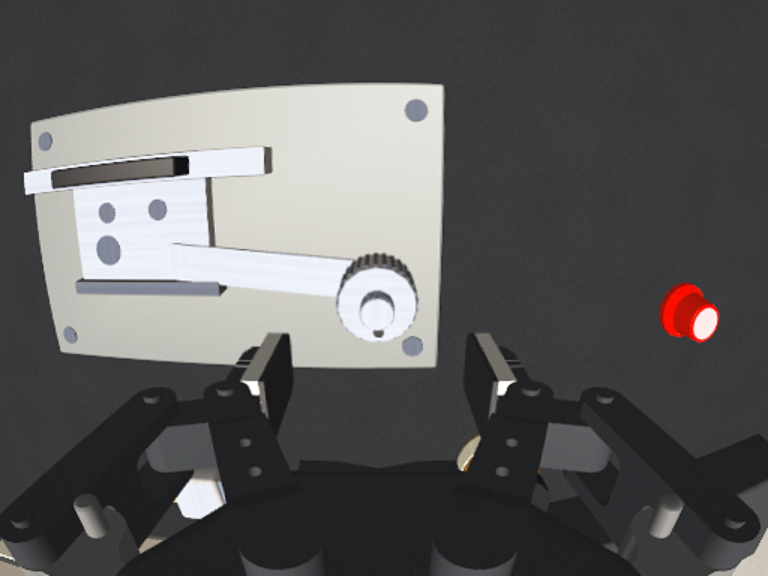

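```bash
python3 - <<'E'
from h import *
s,c=pickle.load(open("w9.pkl","rb"))
for z in(.054,.0555): print(onzf(c,[(251.0,202.3)],z).round(4))
E
```

```text
[[ 0.6294 -0.0018  0.054 ]]
[[ 0.6288 -0.0018  0.0555]]
```

Call:
{"name": "jog_arm", "arguments": {"moves": [0, 0.02, 0.0013, 0, 0, 0, 0.3, 0, 0.045, 0.0013, 0, 0, 0, 0.3, 0, 0.065, 0.0013, 0, 0, 0, 0.3, 0, 0.071, 0.0013, 0, 0, 0, 0.3, 0, 0.071, 0.0013, 0, 0, 0, 0.3, 0, 0.071, 0.0013, 0, 0, 0, 0.6, 0, 0.071, 0.0013, 0, 0, 0, 0.8, 0, 0.071, 0.0013, 0, 0, 0, 1], "force": 40}}

```text
time_s: 15.6
position: [0.63, -0.0025, 0.0296]
orientation: [0.534, 0.465, -0.464, -0.533]
force: [-0.3, -2.0, 5.5]
finger_gap: 0.0347
```

Call:
{"name": "jog_arm", "arguments": {"moves": [0, 0, 0, 0, 0, 0, 1, 0, 0, 0, 0, 0, 0, 1, 0, 0, 0, 0, 0, 0, 1, 0, 0, 0, 0, 0, 0, 1, 0, 0, 0, 0, 0, 0, 1, 0, 0, 0, 0, 0, 0, 1, 0, 0, 0, 0, 0, 0, 1, 0, 0, 0, 0, 0, 0, 1]}}

```text
time_s: 16.6
position: [0.63, -0.0025, 0.0296]
orientation: [0.534, 0.465, -0.464, -0.533]
force: [-0.5, -2.5, 5.7]
finger_gap: 0.0349
```

```bash
python3 - <<'E'
from go import *
s=state();print(s["finger_gap"],s["force"],s["wrist_torque"])
c=camera("wrist");cv2.imwrite("pics/w10.png",cv2.resize(c["pixels"][:,:,::-1],(768,576)))
c=camera("scene");pickle.dump(c,open("s10.pkl","wb"));crop(c,170,130,330,260,5,"s10.png")
go([.630,-.0021,.029],82)
E
```

```text
0.034891225163820636 [-0.53613052 -2.51291838  5.73634196] [-0.28001963  0.16678092  0.03603061]
pos [ 0.63   -0.0025  0.0296] yaw 82.05 j6 -1.53 t 16.7
shift mm [0.4 0.6 0.1] rotvec [ 0.15  0.05 -0.04]
```

View pics/w10.png

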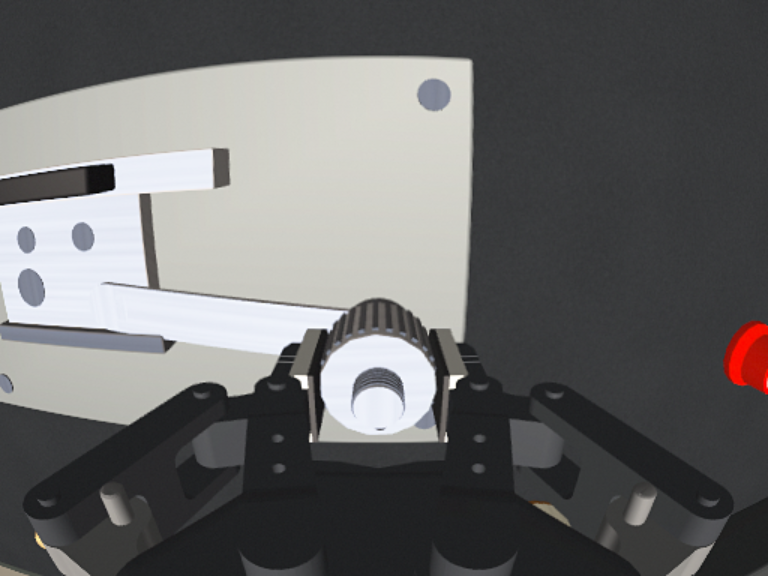

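View pics/s10.png

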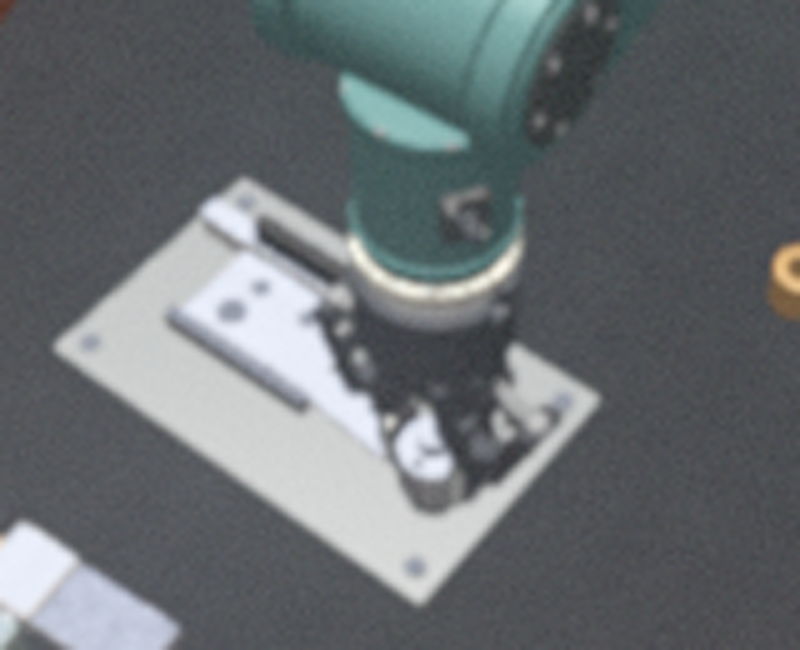

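Call:
{"name": "jog_arm", "arguments": {"moves": [0, 0, 0, 0, 8, 0, 1, 0, 0.0001, 0, 0, 18, 0, 1, 0, 0.0002, 0, 0, 28, 0, 1, 0, 0.0003, 0, 0, 38, 0, 1, 0, 0.0003, 0, 0, 48, 0, 1, 0, 0.0004, 0, 0, 58, 0, 1, 0, 0.0005, 0, 0, 68, 0, 1, 0, 0.0005, 0, 0, 76, 0, 1]}}

```text
time_s: 17.7
position: [0.6301, -0.0025, 0.029]
orientation: [0.707, 0.037, -0.035, -0.706]
force: [-1.3, -1.0, 5.1]
finger_gap: 0.0349
```

```bash
cat > st.py <<'E'
from go import *
s=state();M=R.from_quat(s["orientation"]).as_matrix()
print("gap",s["finger_gap"].round(4),"F",s["force"].round(2),"T",s["wrist_torque"].round(3),"yaw",np.degrees(np.arctan2(M[1,0],M[0,0])).round(2),"pos",s["position"].round(4),"j",s["joint_positions"].round(2),s["time_s"], "j6tau",s["joint_torque"][5].round(3))
E
python3 st.py
```

```text
Traceback (most recent call last):
  File "st.py", line 3, in <module>
    print("gap",s["finger_gap"].round(4),"F",s["force"].round(2),"T",s["wrist_torque"].round(3),"yaw",np.degrees(np.arctan2(M[1,0],M[0,0])).round(2),"pos",s["position"].round(4),"j",s["joint_positions"].round(2),s["time_s"], "j6tau",s["joint_torque"][5].round(3))
                ^^^^^^^^^^^^^^^^^^^^^
AttributeError: 'float' object has no attribute 'round'
```

```bash
sed -i 's/s\["finger_gap"\].round(4)/round(s["finger_gap"],4)/' st.py; python3 st.py
python3 - <<'E'
from go import *
c=camera("wrist");cv2.imwrite("pics/w11.png",cv2.resize(c["pixels"][:,:,::-1],(768,576)))
E
```

```text
gap 0.0349 F [-1.32 -0.99  5.05] T [-0.325  0.085  0.036] yaw 5.78 pos [ 0.6301 -0.0025  0.029 ] j [-0.09  0.38  1.43 -0.    1.33 -0.19] 17.7 j6tau -0.801
```

View pics/w11.png

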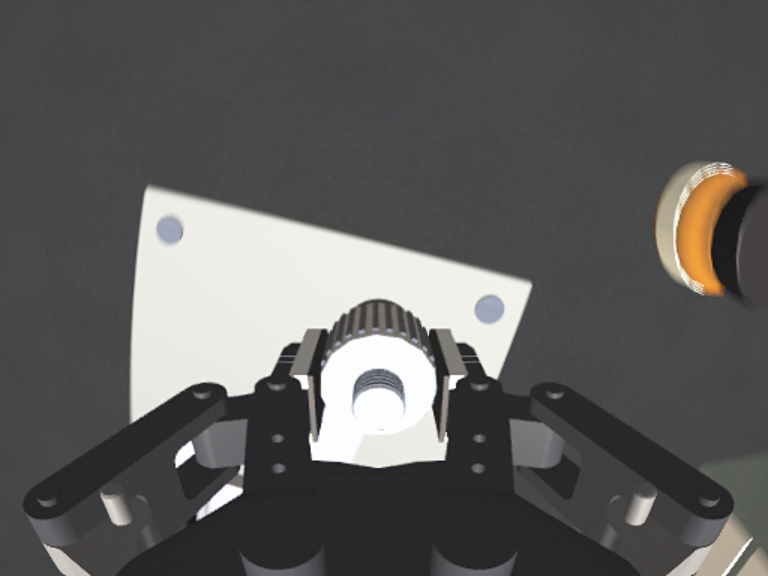

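Call:
{"name": "jog_arm", "arguments": {"moves": [0, 0, 0, 0, 4, 0, 1, 0, 0, 0, 0, 8, 0, 1, 0, 0.0001, 0, 0, 12, 0, 1, 0, 0.0001, 0, 0, 16, 0, 1, 0, 0.0001, 0, 0, 20, 0, 1, 0, 0.0002, 0, 0, 24, 0, 1, 0, 0.0002, 0, 0, 27, 0, 1, 0, 0.0002, 0, 0, 30, 0, 1]}}

```text
time_s: 18.75
position: [0.6302, -0.0025, 0.0288]
orientation: [0.692, -0.146, 0.148, -0.691]
force: [0.2, -2.1, 4.7]
finger_gap: 0.0348
```

```bash
python3 st.py
```

```text
gap 0.0348 F [ 0.2  -2.09  4.72] T [-0.286  0.065  0.048] yaw -24.04 pos [ 0.6302 -0.0025  0.0288] j [-0.09  0.38  1.43 -0.    1.33  0.33] 18.75 j6tau -0.283
```

Torque is still only about 0.05 N m (thread friction), so it hasn't bottomed. Continuing in short increments.

Call:
{"name": "jog_arm", "arguments": {"moves": [0, 0, 0, 0, 3, 0, 1, 0, 0, 0, 0, 6, 0, 1, 0, 0, 0, 0, 9, 0, 1, 0, 0.0001, 0, 0, 12, 0, 1, 0, 0.0001, 0, 0, 15, 0, 1, 0, 0.0001, 0, 0, 18, 0, 1, 0, 0.0001, 0, 0, 21, 0, 1, 0, 0.0002, 0, 0, 24, 0, 1]}}

```text
time_s: 19.75
position: [0.6302, -0.0025, 0.0287]
orientation: [-0.646, 0.287, -0.289, 0.646]
force: [0.2, -1.5, 5.1]
finger_gap: 0.0349
```

```bash
python3 st.py
```

```text
gap 0.0349 F [ 0.21 -1.54  5.11] T [-0.32   0.127  0.01 ] yaw -48.04 pos [ 0.6302 -0.0025  0.0287] j [-0.09  0.38  1.43 -0.    1.33  0.75] 19.75 j6tau -0.283
```

Call:
{"name": "jog_arm", "arguments": {"moves": [0, 0, 0, 0, 3, 0, 1, 0, 0, 0, 0, 6, 0, 1, 0, 0, 0, 0, 9, 0, 1, 0, 0.0001, 0, 0, 12, 0, 1, 0, 0.0001, 0, 0, 15, 0, 1, 0, 0.0001, 0, 0, 18, 0, 1, 0, 0.0001, 0, 0, 21, 0, 1, 0, 0.0002, 0, 0, 24, 0, 1]}}

```text
time_s: 20.75
position: [0.6303, -0.0026, 0.0285]
orientation: [-0.572, 0.415, -0.417, 0.572]
force: [-0.0, -1.5, 5.2]
finger_gap: 0.0347
```

```bash
python3 st.py
```

```text
gap 0.0347 F [-0.01 -1.52  5.23] T [-0.354  0.068  0.058] yaw -72.04 pos [ 0.6303 -0.0026  0.0285] j [-0.09  0.38  1.43 -0.    1.33  1.16] 20.75 j6tau -0.283
```

Call:
{"name": "jog_arm", "arguments": {"moves": [0, 0, 0, 0, 2.5, 0, 1, 0, 0, 0, 0, 5, 0, 1, 0, 0, 0, 0, 7.5, 0, 1, 0, 0.0001, 0, 0, 10, 0, 1, 0, 0.0001, 0, 0, 12.5, 0, 1, 0, 0.0001, 0, 0, 15, 0, 1, 0, 0.0001, 0, 0, 17.5, 0, 1, 0, 0.0001, 0, 0, 20, 0, 1]}}

```text
time_s: 21.75
position: [0.6309, -0.0026, 0.0285]
orientation: [0.491, -0.506, 0.51, -0.493]
force: [1.1, -2.6, 3.3]
finger_gap: 0.0345
```

```bash
python3 st.py
```

```text
gap 0.0345 F [ 1.11 -2.64  3.34] T [-0.401 -0.124  0.964] yaw -91.87 pos [ 0.6309 -0.0026  0.0285] j [-0.09  0.38  1.43 -0.    1.33  1.51] 21.75 j6tau 0.669
```

```bash
python3 - <<'E'
from go import *
c=camera("wrist");cv2.imwrite("pics/w12.png",cv2.resize(c["pixels"][180:320,180:330,::-1],None,fx=5,fy=4,interpolation=cv2.INTER_CUBIC))
for n in("scene","side"):
  c=camera(n);pickle.dump(c,open(n+"12.pkl","wb"))
crop(pickle.load(open("scene12.pkl","rb")),220,180,290,240,10,"s12.png")
crop(pickle.load(open("side12.pkl","rb")),200,155,300,230,8,"d12.png")
E
python3 st.py
```

```text
gap 0.0347 F [ 3.25 -3.02  4.01] T [-0.523 -0.564  0.663] yaw -91.85 pos [ 0.6312 -0.0027  0.0284] j [-0.09  0.38  1.43 -0.    1.32  1.51] 21.9 j6tau 0.673
```

View pics/w12.png

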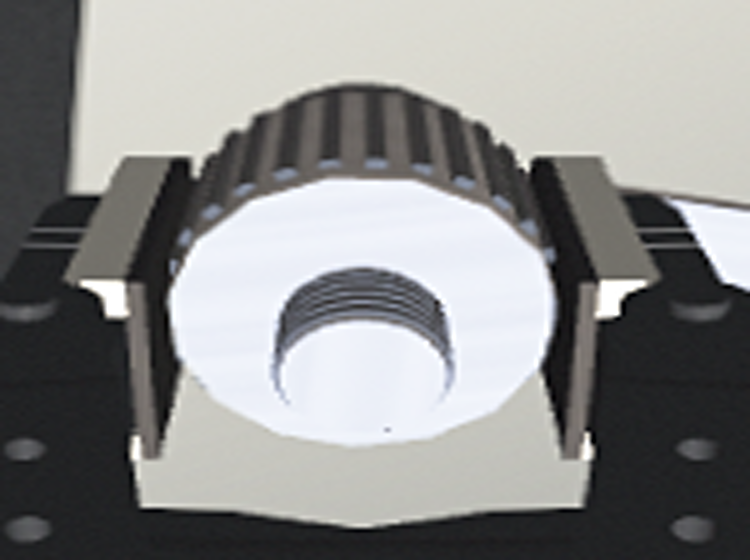

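View pics/s12.png

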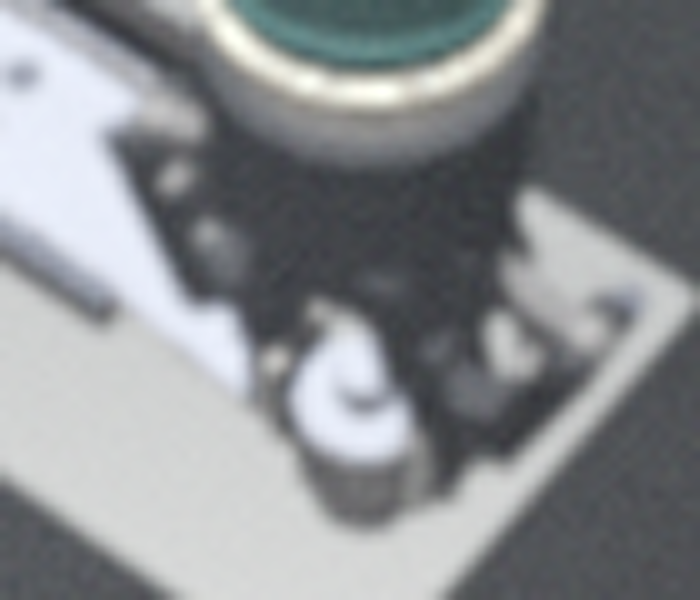

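View pics/d12.png

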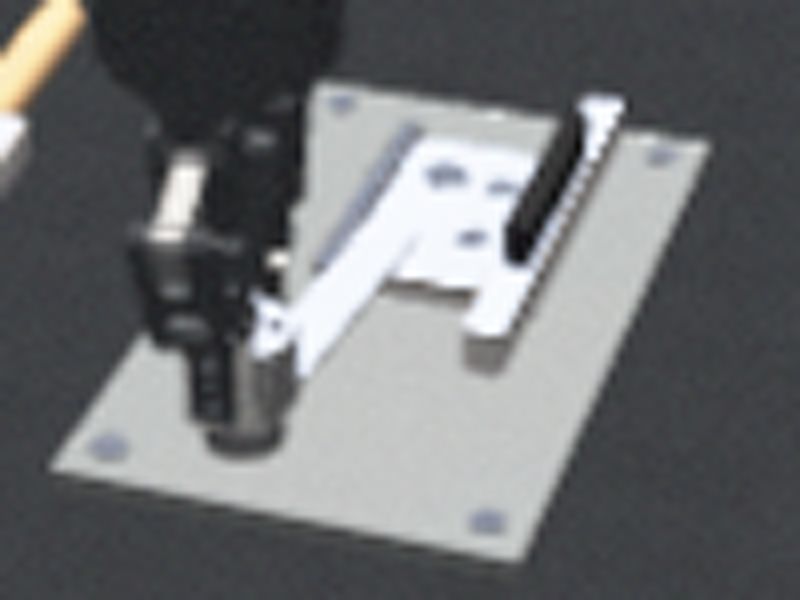

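```bash
python3 - <<'E'
from h import *
b0=pickle.load(open("d0.pkl","rb"))[1]["side"];b=pickle.load(open("side12.pkl","rb"))
f=lambda p:(np.array(p,float)+.5)/8-.5+[200,155]
n=onz(b0,f([(239,318)]),.0545);d0=onz(b0,f([(205,316)]),.0545);d1=onz(b,f([(275,324)]),.0535)
print(n,d0,d1)
for d,nn in((d0,n),(d1,n)): v=(d-nn)[0];print(np.degrees(np.arctan2(v[1],v[0])),np.linalg.norm(v))
crop(b,220,180,245,210,24,"d12b.png")
E
```

```text
[[ 0.6312225  -0.00551539  0.0545    ]] [[ 0.64230272 -0.00483174  0.0545    ]] [[ 0.61939156 -0.00549813  0.0535    ]]
3.530686854796295 0.01110128821962179
179.9164009320044 0.011873146520508283
```

View pics/d12b.png

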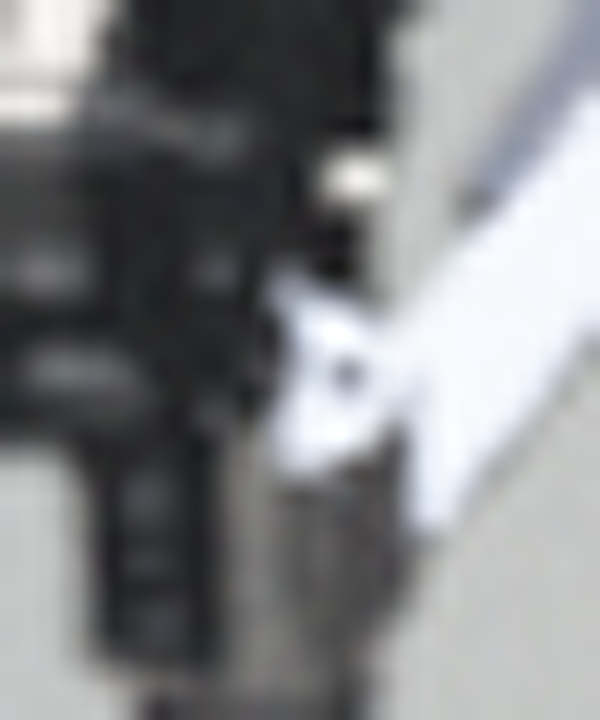

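Call:
{"name": "jog_arm", "arguments": {"moves": [0, 0, 0, 0, 2, 0, 1, 0, 0, 0, 0, 4, 0, 1, 0, 0, 0, 0, 6, 0, 1, 0, 0, 0, 0, 8, 0, 1, 0, 0, 0, 0, 8, 0, 1, 0, 0, 0, 0, 8, 0, 1, 0, 0, 0, 0, 8, 0, 1, 0, 0, 0, 0, 8, 0, 1]}}

```text
time_s: 22.9
position: [0.6306, -0.0026, 0.0283]
orientation: [0.454, -0.54, 0.543, -0.455]
force: [3.5, -2.4, 6.4]
finger_gap: 0.0346
```

```bash
python3 st.py; python3 - <<'E'
from go import *
c=camera("wrist");cv2.imwrite("pics/w13.png",cv2.resize(c["pixels"][180:320,180:330,::-1],None,fx=5,fy=4,interpolation=cv2.INTER_CUBIC))
E
```

```text
gap 0.0346 F [ 3.53 -2.38  6.41] T [-0.555 -0.512  0.558] yaw -99.96 pos [ 0.6306 -0.0026  0.0283] j [-0.09  0.38  1.43 -0.    1.33  1.65] 22.9 j6tau 0.587
```

View pics/w13.png

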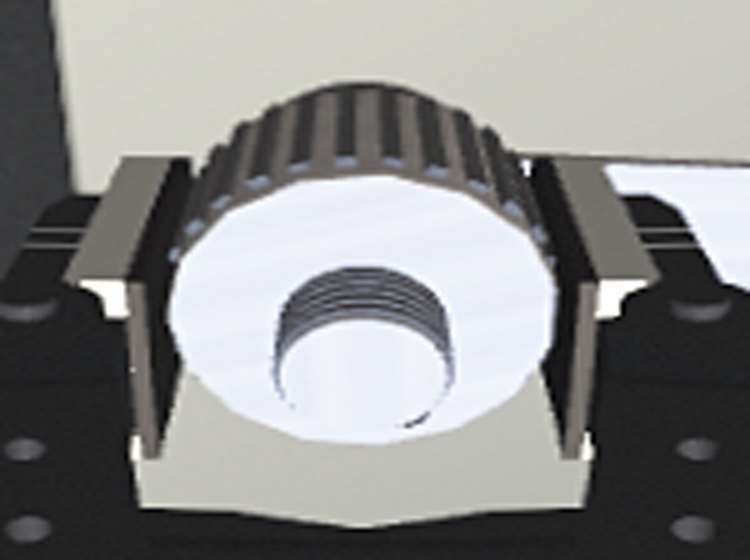

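The knurl and dot shifted about 8° relative to the fingers for an 8° turn, at 0.6–0.9 N m. The nut is therefore against its stop. Backing off a quarter turn.

Call:
{"name": "jog_arm", "arguments": {"moves": [0, 0, 0, 0, -5, 0, 1, 0, -0.0001, 0, 0, -11, 0, 1, 0, -0.0001, 0, 0, -18, 0, 1, 0, -0.0002, 0, 0, -25, 0, 1, 0, -0.0002, 0, 0, -32, 0, 1, 0, -0.0003, 0, 0, -39, 0, 1, 0, -0.0003, 0, 0, -46, 0, 1, 0, -0.0003, 0, 0, -50, 0, 1]}}

```text
time_s: 23.95
position: [0.6305, -0.0022, 0.0286]
orientation: [-0.64, 0.297, -0.3, 0.642]
force: [2.4, -2.2, 6.8]
finger_gap: 0.0348
```

Call:
{"name": "jog_arm", "arguments": {"moves": [0, 0, 0, 0, -6, 0, 1, 0, -0.0001, 0, 0, -13, 0, 1, 0, -0.0001, 0, 0, -20, 0, 1, 0, -0.0002, 0, 0, -27, 0, 1, 0, -0.0002, 0, 0, -34, 0, 1, 0, -0.0003, 0, 0, -39, 0, 1, 0, -0.0003, 0, 0, -42, 0, 1, 0, -0.0003, 0, 0, -42, 0, 1]}}

```text
time_s: 24.95
position: [0.6301, -0.002, 0.0289]
orientation: [-0.705, 0.049, -0.051, 0.706]
force: [2.7, -1.1, 7.4]
finger_gap: 0.0349
```

```bash
python3 st.py; python3 - <<'E'
from go import *
c=camera("wrist");cv2.imwrite("pics/w14.png",cv2.resize(c["pixels"][180:320,180:330,::-1],None,fx=5,fy=4,interpolation=cv2.INTER_CUBIC))
for n in("scene","side"):
  c=camera(n);pickle.dump(c,open(n+"14.pkl","wb"))
crop(pickle.load(open("scene14.pkl","rb")),170,155,300,255,6,"s14.png")
crop(pickle.load(open("side14.pkl","rb")),200,155,300,230,8,"d14.png")
E
python3 st.py
```

```text
gap 0.0349 F [ 2.67 -1.06  7.36] T [-0.284 -0.293  0.051] yaw -8.04 pos [ 0.6301 -0.002   0.0289] j [-0.09  0.38  1.43  0.    1.33  0.05] 24.95 j6tau -0.009
gap 0.0346 F [ 1.08 -1.94  7.63] T [-0.257 -0.251  0.071] yaw -8.05 pos [ 0.6301 -0.002   0.0289] j [-0.09  0.38  1.43  0.    1.33  0.05] 25.1 j6tau 0.057
```

View pics/w14.png

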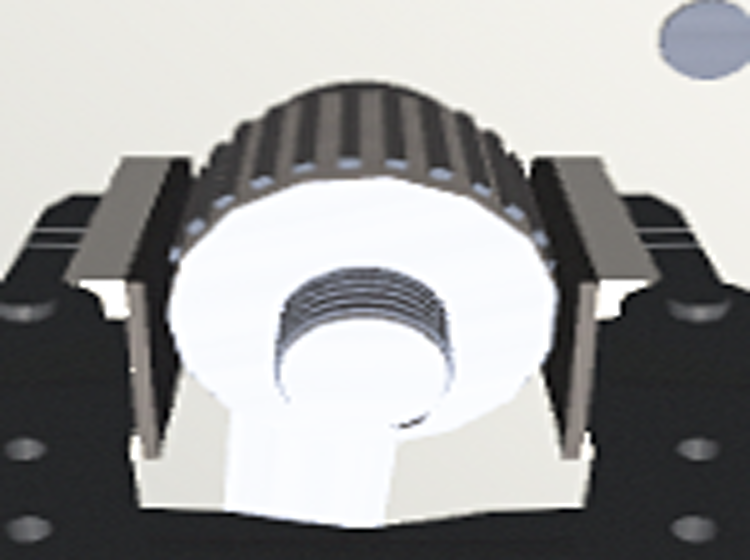

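View pics/s14.png

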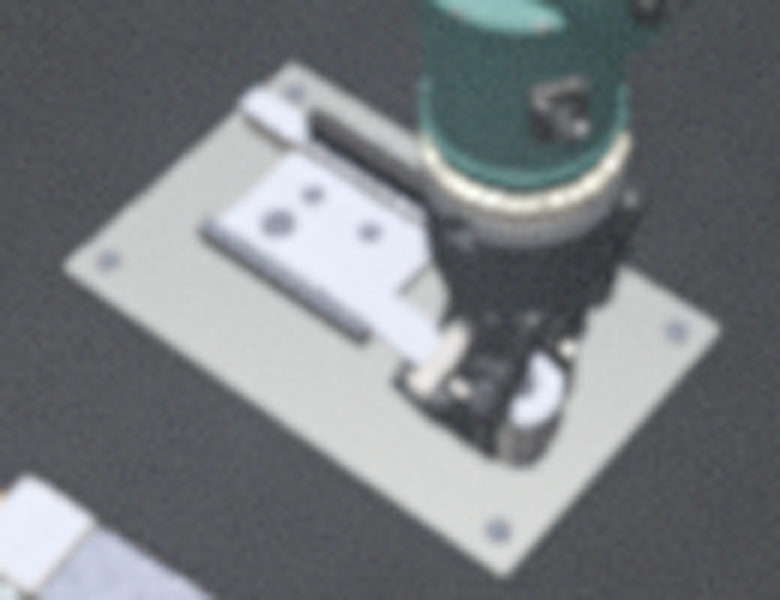

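View pics/d14.png

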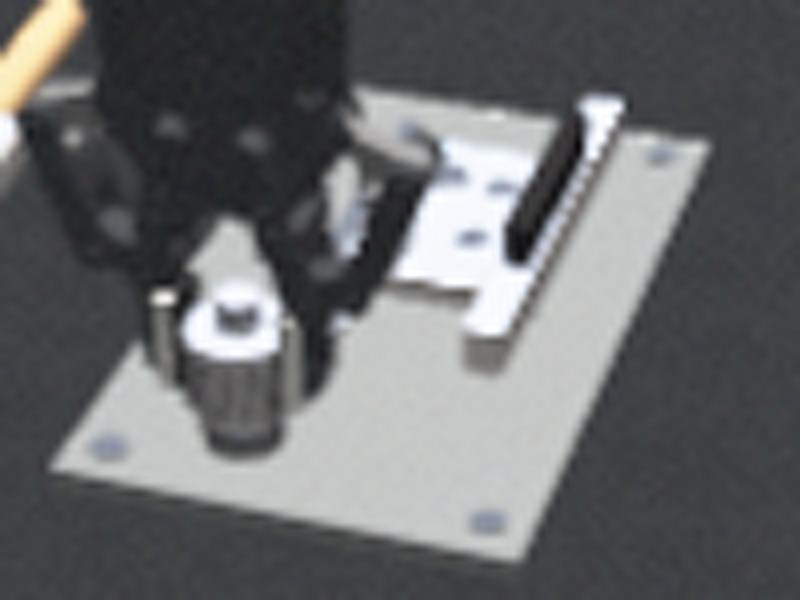

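```bash
python3 - <<'E'
from rig import *
print(job_done())
E
```

```text
the job is handed in; nothing more can be done
None
```

I stood the steel straightedge (black rib) on the plate against the insert's free edge and let go of it. I then screwed the nut down to its stop, backed it off about a quarter turn, and handed in at 25.1 s of 61 s with the gripper still holding it.

- **Straightedge:** it was pressed against the edge with about 6 N before release. The wrist view just before the nut grip showed it flush and spanning the insert, and it looks unmoved in the final scene and side views. I did not re-measure its pose after release.
- **Nut bottomed out:** the torque jumped from about 0.05 to 0.96 N m. In a further 8° of turning, the fingers slipped about 8° on the knurl, so the nut was against its stop.
- **Back-off:** the tool turned back 92°, and the dot hardly moved relative to the fingers. I estimate the nut sits 90–92° back, within the 15° tolerance.
- **Final grip:** the opening held at 34.6–34.9 mm on the 36 mm nut. I set the grip to 40 N but did not measure it directly.
- **Disagreement:** the side camera put the dot's total turn at about 184°, against about 174° from the gripper. I put that down to roughly one pixel of picking error.
- **Bystanders:** the arm met no unexpected forces and I saw nothing disturbed, but I did not re-measure where they stand.

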